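Lock the chopping-station tray open

ROBOT

A 6-joint arm with a two-finger parallel gripper is mounted at the origin on the work surface. World frame = base frame: x ahead of the robot, y to its left, z up, the work surface at z = 0. Lengths are in m, angles in degrees, forces in N, time in s.
With the tool pointing down it reaches from about 0.35 to 0.875 m from the base axis. Payload 4.2 kg.
Tool frame: the origin (TCP) lies on the centre line of the jaws, within the pads' length; the fingertips stand 17 mm ahead of it and the grasp point (between the pads) lies 2 mm behind it; z points along the fingers, y is the direction in which the jaws open and shut (so a half turn about z gives the same grasp; the last joint's range is limited). The gripper opens to 87 mm and grips with 3 to 60 N. Pads are 19 mm wide; open, the fingers measure 117 mm over their backs; the gripper's body (75 mm by 190 mm) begins 51 mm behind the grasp point.
Start: joints at [78.415, 22.042, 0.453, 0, -68.411, -14.817], TCP at [0.278, 0.56, 0.2] pointing down, gripper open.
Joint ranges: [-179.83, 179.83], [-69.29, 118.12], [-61.27, 80.66], [-181.25, 117.63], [-171.15, -9.14], [-177.46, 177.46]. Speed limits (degrees/s): [159.86, 159.86, 180, 180, 180, 180].

INTERFACE

Orientations are given as a 3x3 rotation matrix whose columns are the frame's x, y, z axes.
In Python, from station import * gives the robot as it stands.
- The arm moves only by the tool play_rows, never from a script. Its argument "targets" is a list that holds one entry, the list of rows, each a list of 5 numbers: the closure, from 0 (fully open) to 1 (shut), then the shift along the world's x, y, z in m, then the turn about the world's z in rad. In form: [[[gripper, x, y, z, twist], ...]]. A call has 1 to 5 rows; each row is the pose to reach, as a shift and turn from the pose commanded when the call began; what a row does not reach only later rows make up. A row lasts 1/12 s, in which the tool goes at most 41.7 mm and 7.16 degrees, less where a joint would pass 70% of its speed; a pose out of reach is approached as far as the arm can. A call with a gripper value outside its range is refused whole. The fingers move at their own pace and stop on an object; the grip force is fixed at half the most. Time passes only in rows, so rows that repeat a pose let the fingers close. It gives the time, the measured TCP pose, the force and the opening at its end, in the units of the state.
- sense(): the state, without advancing time (a new reading comes with each control period).
- capture(name): name is "scene" or "top" or "wrist"; returns the picture (384x512x3 uint8, blue, green, red); there is no depth.
- get_calibration(name): a dict with "camera_matrix" (3x3 intrinsics, pixels), "T" (4x4, takes a point from camera to world coordinates). Camera axes: x right, y up, looking along -z (the intrinsics and any distortion apply to the point x, -y, -z); pixel columns grow to the right and rows downward; lengths in m; the calibration is good to about 2 mm. The wrist camera is an equidistant fisheye: a pixel r from the principal point sees the ray r / f radians off the axis. A picture is of the moment at which its call begins: read the wrist's pose just before it. get_calibration takes no time and is no camera call; for the wrist camera it gives the pose at the moment of the call.
- finish_job(): hands the job in, once; it reports no verdict.
The state is a dict: "time_s": time; "joints": joint angles; "joint_velocities": joint speeds; "effort": joint torques, N m; "tcp_pos": TCP position; "ee_rot": TCP orientation; "wrist_force": force on the tool from outside, world axes, zero at the start; "moment": the same for the moment, N m; "gripper_width": opening from 0.0 (shut) to 1.0 (fully open).
Only numpy, scipy, OpenCV 4.12 (cv2) and the standard library are available. Lean on these libraries where they do the work, as an engineer would, in place of code of your own. Each camera call takes 0.05 s, during which the arm holds its last target. There are 200 camera calls.

TASK

Get the chopping station ready for the cucumbers: lift the lock knob on top of it to free the tray, pull the tray out by its handle to its stop, then push the knob back down, fully home, so the tray is locked open. Do not disturb the cucumbers on the board, or the jar and the tub beside it.

Things in the scene. Friction and masses are not known exactly. Their poses are not given: they have to be found in the camera images.
- station: Bamboo chopping station standing on the granite counter, fixed: a low cabinet 300 deep (its x) x 360 wide (its y) x 100 mm high whose flat top is the chopping board. Origin on the counter under the middle of its front edge; its x axis points horizontally from the front towards the back, y to its left seen from the front (robot) side, z up. The tray comes out of the front, along the station's -x
- tray (a joint): How far the pull-out tray is open, in m: 0 = shut, 0.100 = at its outer stop. It slides with light friction (about 2 N) and stays where it is left. The tray is a light wooden open box, 220 wide x 240 deep x 55 mm, with a front panel 330 mm wide whose top edge is 78 mm above the counter. The pin of the lock holds it shut while the knob is down; play about 3.5 mm
- tray_handle (a point): Middle of the tray's bar handle: a level round steel bar 11 mm thick, 120 mm long overall along the station's y, its centre 43 mm in front of the station's front edge when the tray is shut, 45 mm from the panel (39 mm gap behind it), 90 mm above the counter (10 mm below the board's top); it moves with the tray. Its two ends slope down and back to the panel 55 mm either side of the middle
- lock (a joint): How far the lock knob is lifted, in m: 0 = fully home (pin down), 0.020 = fully up. It stays at the height where it is left, held by about 4 N of friction. The pin clears the tray above about 0.012. It can only go home again with the tray shut or within 3.5 mm of its outer stop; in between the pin lands on a steel rail of the tray
- lock_knob (a point): Middle of the round steel lock knob's head, 30 mm above the board's top when home: head 30 mm across, 24 mm high (18 to 42 mm above the board when home), on a 10 mm stem. It stands on the board 35 mm behind the front edge and 130 mm to the station's left (+y) of the middle, and moves straight up and down
- cucumber1: Peeled cucumber lying on the board, 150 x 34 mm, the one nearer the front; origin under its middle. Leave alone
- cucumber2: Peeled cucumber lying on the board behind the first, 150 x 34 mm; origin under its middle. Leave alone
- jar: Glass jar with steel cap, 80 mm across, 130 mm high, on the counter left of the station; origin under its middle. Leave alone
- tub: White tub with lid, 106 mm across at the top, 106 mm high, on the counter right of the station; origin under its middle. Leave alone

How it is judged (in metres and radians):
On the way, in this order (a step that is already met when the one before it is completed fails the run):
1. the lock knob is lifted at least 14 mm while the tray is still shut (open less than 5 mm) (value of joint lock above 0.014 m and value of joint tray below 0.005 m), for 0.2 s.
2. the tray is pulled out to within 4 mm of its stop, the knob still lifted at least 9 mm (value of joint tray above 0.096 m and value of joint lock above 0.009 m), for 0.2 s.
At the end, for the whole second after the job is handed in: The tray is out, within 5 mm of its stop, and at rest, and the lock knob is pushed down to within 3 mm of fully home; the cucumbers, jar and tub were not moved by more than 20 mm (value of joint tray above 0.095 m and value of joint lock below 0.003 m and velocity of joint tray between -0.01 and 0.01 m/s); the robot touches nothing.
It fails at once if a cucumber is moved more than 20 mm (distance of any of cucumber1, cucumber2 from where it was at the start of the episode above 0.02 m).
It fails at once if the jar or the tub is moved more than 20 mm (distance of any of jar, tub from where it was at the start of the episode above 0.02 m).
It fails at once if the tray is forced past the lowered lock (tray more than 10 mm from both ends with the knob less than 4 mm up) (value of joint tray between 0.01 and 0.09 m and value of joint lock below 0.004 m).
It also fails if it takes over 51 s, if anything falls off the work surface, if the arm or the gripper's body presses on something with over 40 N, if the wrist force passes 120 N, or if a joint passes its speed limit or range.

## Working session

There is one attempt and no reset: what is moved stays moved. The work goes in short steps, Python scripts to look and compute and a tool call to move; the robot and the scene stay as the last step left them, time stands still between calls to the robot, and variables do not carry over. Pictures are saved under pics/ and viewed, on a budget of 10 in all, crops included, one or two more only if the job needs it, and the job is handed in when it is done.

Besides the shell and the picture viewer there is one more tool, called as a command line: name --argument value ..., lists and objects as JSON in quotes. play_rows: Moves the arm, as the interface text tells. Its arguments: {"type":"object","properties":{"targets":{"type":"array","items":{"type":"array","items":{"type":"array","items":{"type":"number"}}}}},"required":["targets"]}

```bash
mkdir -p pics; python3 - <<'E'
from station import *
import cv2
s=sense();print(s['time_s'],s['tcp_pos'],s['ee_rot'],s['gripper_width'])
for n in('scene','top'):
    cv2.imwrite(f'pics/{n}0.png',capture(n));c=get_calibration(n);print(n,c)
E
```

```text
0.0 [0.27761314 0.55921587 0.19897818] [[ 8.95615839e-01 -4.44827503e-01 -8.72544999e-04]
 [-4.44828348e-01 -8.95613650e-01 -1.98273269e-03]
 [ 1.00510820e-04  2.16389955e-03 -9.99997654e-01]] 1.0052566448781275
scene {'camera_matrix': array([[401.70688125,   0.        , 260.54479092],
       [  0.        , 401.70688125, 190.6460227 ],
       [  0.        ,   0.        ,   1.        ]]), 'T': array([[-0.8870962 , -0.32336331,  0.32938807,  0.96890572],
       [ 0.46134867, -0.64395047,  0.61031566,  0.65534698],
       [ 0.01475591,  0.69337145,  0.72042924,  0.86348643],
       [ 0.        ,  0.        ,  0.        ,  1.        ]])}
top {'camera_matrix': array([[484.60353696,   0.        , 260.84948472],
       [  0.        , 484.60353696, 189.86040898],
       [  0.        ,   0.        ,   1.        ]]), 'T': array([[ 0.02575871,  0.99358697, -0.11009732,  0.44811388],
       [-0.99965182,  0.02623195,  0.00285182,  0.00250978],
       [ 0.0057216 ,  0.10998553,  0.99391672,  1.7834142 ],
       [ 0.        ,  0.        ,  0.        ,  1.        ]])}
```

View pics/top0.png

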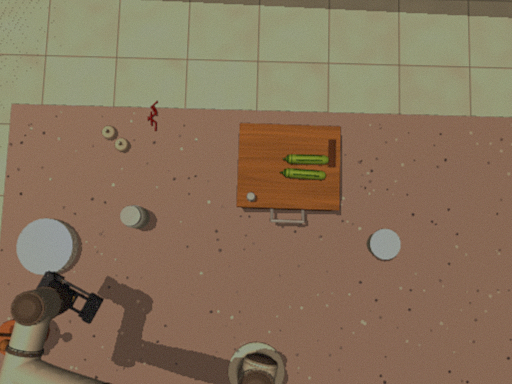

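View pics/scene0.png

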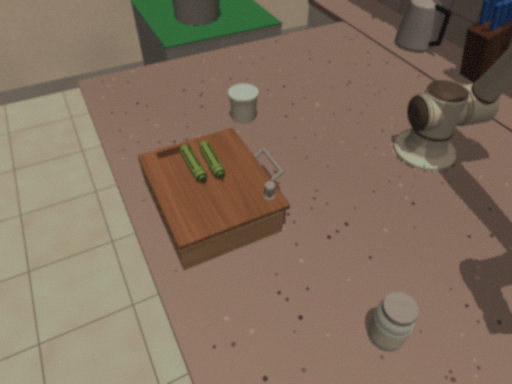

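The top view shows the board corners at about (239,124), (340,126), (339,210) and (236,208), the knob at (251,197) and the handle bar along (272–305, 222). The jar and tub are well clear. I'll zoom in to get more precise positions.

```bash
python3 - <<'E'
import cv2,numpy as np
a=cv2.imread('pics/top0.png')[115:235,225:355];b=cv2.imread('pics/scene0.png')[120:265,130:300]
a=cv2.resize(a,None,fx=4,fy=4,interpolation=2);cv2.imwrite('pics/topz.png',a)
b=cv2.resize(b,None,fx=4,fy=4,interpolation=2);cv2.imwrite('pics/scz.png',b)
E
```

```text
(no output)
```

View pics/topz.png

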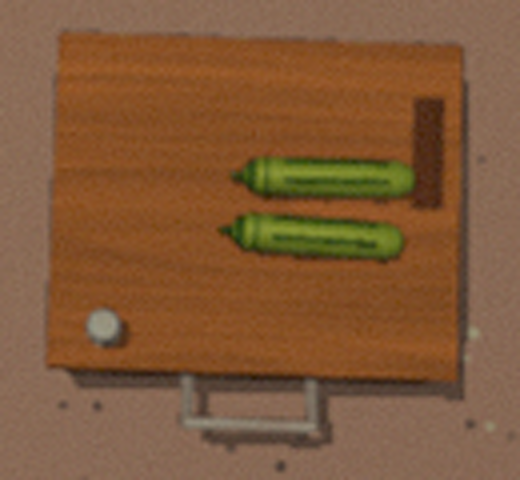

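View pics/scz.png

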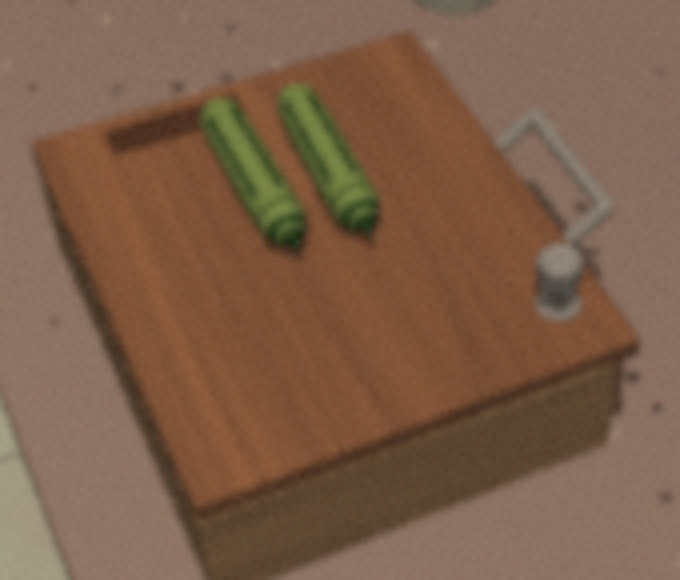

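```bash
cat > h.py <<'E'
import numpy as np
from station import *
def proj(n,P):
    c=get_calibration(n);T=c['T'];p=(np.atleast_2d(P)-T[:3,3])@T[:3,:3]
    p=p*[1,-1,-1];q=p@c['camera_matrix'].T;return q[:,:2]/q[:,2:]
def s2w(v,P):
    c,s=np.cos(v[2]),np.sin(v[2]);return np.atleast_2d(P)@np.array([[c,-s,0],[s,c,0],[0,0,1]]).T+[v[0],v[1],0]
E
python3 - <<'E'
from h import *
from scipy.optimize import least_squares
P=np.array([[.3,.18,.1],[.3,-.18,.1],[0,-.18,.1],[0,.18,.1],[.035,.13,.142],[-.043,.055,.09],[-.043,-.055,.09]])
zt=np.array([[60,33],[463,45],[460,381],[48,366],[102,324],[185,423],[318,430]])
zs=np.array([[200,510],[35,145],[412,33],[637,345],[560,255],[610,207],[535,115]])
t=(zt+.5)/4-.5+[225,115];s=(zs+.5)/4-.5+[130,120]
f=lambda v:np.r_[proj('top',s2w(v,P))-t,proj('scene',s2w(v,P))-s].ravel()
r=least_squares(f,[.4,-.03,0],loss='soft_l1')
print(r.x,np.degrees(r.x[2]));print(f(r.x).reshape(-1,2).round(1))
v=r.x;np.save('v.npy',v)
S=sense();t0=S['tcp_pos'];y=S['ee_rot'][:,1]
print('yaw of tool y',np.degrees(np.arctan2(y[1],y[0])),'tcp',t0)
print('knob',s2w(v,[.035,.13,.13]),'handle',s2w(v,[-.043,0,.09]))
E
```

```text
[ 0.57147562 -0.0960561  -0.00621791] -0.3562598487236359
[[-0.8 -0.3]
 [-0.2  0. ]
 [-0.7  0.4]
 [-1.   0.8]
 [-0.   0.6]
 [ 0.2  0.2]
 [-1.6 -0.5]
 [-1.1 -0.8]
 [-1.4 -1.3]
 [-0.2 -1.3]
 [ 1.6 -2.2]
 [ 0.1  0.6]
 [-1.  -0.1]
 [-0.2  0.1]]
yaw of tool y -116.40913039497177 tcp [0.27765893 0.55929618 0.19908965]
knob [[0.60728326 0.03372376 0.13      ]] handle [[ 0.52847645 -0.09578873  0.09      ]]
```

The fit residuals are about 1–2 px. I'm moving towards the knob and turning the jaws along the station's x.

play_rows --targets '[[[0, 0.02, -0.032, 0.01, -0.08], [0, 0.04, -0.064, 0.02, -0.16], [0, 0.06, -0.096, 0.03, -0.24], [0, 0.08, -0.128, 0.04, -0.32], [0, 0.1, -0.16, 0.05, -0.4]]]'

```text
time_s: 0.52
tcp_pos: [0.3782, 0.398, 0.2501]
ee_rot: [[0.649, -0.761, -0.001], [-0.761, -0.649, -0.001], [0.0, 0.001, -1.0]]
wrist_force: [1.0, 0.3, 0.7]
gripper_width: 1.003
```

play_rows --targets '[[[0, 0.02, -0.032, 0, -0.08], [0, 0.04, -0.064, 0, -0.16], [0, 0.06, -0.096, 0, -0.24], [0, 0.08, -0.128, 0, -0.32], [0, 0.1, -0.16, 0, -0.4]]]'

```text
time_s: 0.93
tcp_pos: [0.4782, 0.238, 0.2498]
ee_rot: [[0.302, -0.953, -0.001], [-0.953, -0.302, -0.0], [-0.0, 0.001, -1.0]]
wrist_force: [0.0, 0.5, -0.9]
gripper_width: 0.997
```

play_rows --targets '[[[0, 0.025, -0.032, 0, -0.08], [0, 0.05, -0.064, 0, -0.16], [0, 0.075, -0.096, 0, -0.24], [0, 0.1, -0.128, 0, -0.316], [0, 0.11, -0.16, 0, -0.316]]]'

```text
time_s: 1.35
tcp_pos: [0.5898, 0.0779, 0.2488]
ee_rot: [[-0.009, -1.0, -0.001], [-1.0, 0.009, -0.001], [0.001, 0.001, -1.0]]
wrist_force: [1.8, 0.2, 0.8]
gripper_width: 0.998
```

play_rows --targets '[[[0, 0.015, -0.03, -0.01, 0], [0, 0.02, -0.046, -0.03, 0], [0, 0.02, -0.046, -0.03, 0], [0, 0.02, -0.046, -0.03, 0]]]'

```text
time_s: 1.68
tcp_pos: [0.607, 0.0326, 0.2181]
ee_rot: [[-0.008, -1.0, -0.004], [-1.0, 0.008, -0.001], [0.001, 0.004, -1.0]]
wrist_force: [0.1, 0.5, 0.1]
gripper_width: 0.999
```

```bash
cat > w.py <<'E'
from h import *
import cv2,sys
n=sys.argv[1];P=np.load('v.npy');S=sense();c=get_calibration('wrist');cv2.imwrite(f'pics/{n}.png',capture('wrist'))
y=S['ee_rot'][:,1];print(S['time_s'],S['tcp_pos'],np.degrees(np.arctan2(y[1],y[0])),S['wrist_force'],S['gripper_width'])
def wp(X):
    p=(X-c['T'][:3,3])@c['T'][:3,:3]*[1,-1,-1];K=c['camera_matrix']
    th=np.arctan2(np.hypot(p[0],p[1]),p[2]);d=p[:2]/np.hypot(p[0],p[1])*th;return K[:2,:2]@d+K[:2,2]
for nm,q in dict(knobtop=[.035,.13,.142],FL=[0,.18,.1],hL=[-.043,.055,.09],hR=[-.043,-.055,.09],FR=[0,-.18,.1]).items():print(nm,wp(s2w(P,q)[0]).round(1))
print('grasp',wp(np.array(S['tcp_pos'])-.002*S['ee_rot'][:,2]).round(1))
E
python3 w.py w1
```

```text
1.6833 [0.60703952 0.03259515 0.21812302] 179.52700201276838 [0.08388864 0.48684553 0.13011217] 0.9985227742278022
knobtop [257.4 193.9]
FL [289.5 228.1]
hL [330.9 112.6]
hR [329.9  14.2]
FR [288.3 -82.7]
grasp [257.7 223.1]
```

View pics/w1.png

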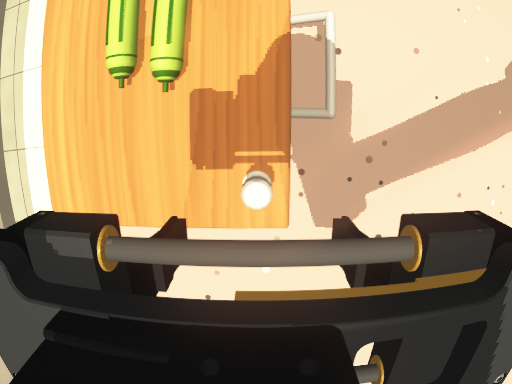

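The wrist view agrees with the fit: knob seen at (257,190) against (257,194) predicted, and handle bar at u≈331 against 330. I'm descending and gripping.

play_rows --targets '[[[0, 0, 0, -0.025, 0], [0, 0, 0, -0.05, 0], [0, 0, 0, -0.07, 0], [0, 0, 0, -0.09, 0], [0, 0, 0, -0.09, 0]]]'

```text
time_s: 2.15
tcp_pos: [0.6052, 0.0349, 0.1268]
ee_rot: [[-0.005, -1.0, -0.007], [-1.0, 0.005, -0.001], [0.001, 0.007, -1.0]]
wrist_force: [-0.4, -0.5, -0.5]
gripper_width: 1.004
```

play_rows --targets '[[[0.5, 0, 0, 0, 0], [0.8, 0, 0, 0, 0], [0.8, 0, 0, 0, 0], [0.8, 0, 0, 0, 0], [0.8, 0, 0, 0, 0]]]'

```text
time_s: 2.57
tcp_pos: [0.6085, 0.0341, 0.1313]
ee_rot: [[-0.006, -1.0, 0.002], [-1.0, 0.006, 0.001], [-0.001, -0.002, -1.0]]
wrist_force: [-1.0, -0.7, -0.2]
gripper_width: 0.703
```

play_rows --targets '[[[0.8, 0, 0, 0, 0], [0.8, 0, 0, 0, 0], [0.8, 0, 0, 0, 0], [0.8, 0, 0, 0, 0], [0.8, 0, 0, 0, 0]]]'

```text
time_s: 2.98
tcp_pos: [0.6079, 0.0338, 0.13]
ee_rot: [[-0.006, -1.0, -0.0], [-1.0, 0.006, -0.0], [0.0, 0.0, -1.0]]
wrist_force: [0.0, -0.2, -0.8]
gripper_width: 0.327
```

play_rows --targets '[[[0.8, 0, 0, 0, 0], [0.8, 0, 0, 0, 0], [0.8, 0, 0, 0, 0]]]'

```text
time_s: 3.23
tcp_pos: [0.6079, 0.0338, 0.13]
ee_rot: [[-0.006, -1.0, -0.0], [-1.0, 0.006, -0.0], [0.0, 0.0, -1.0]]
wrist_force: [-0.7, -0.4, -0.8]
gripper_width: 0.208
```

play_rows --targets '[[[0.8, 0, 0, 0.005, 0], [0.8, 0, 0, 0.01, 0], [0.8, 0, 0, 0.015, 0], [0.8, 0, 0, 0.02, 0], [0.8, 0, 0, 0.02, 0]]]'

```text
time_s: 3.65
tcp_pos: [0.6088, 0.034, 0.1519]
ee_rot: [[-0.006, -1.0, 0.003], [-1.0, 0.006, 0.0], [-0.001, -0.003, -1.0]]
wrist_force: [0.1, -0.5, 0.2]
gripper_width: 0.199
```

play_rows --targets '[[[0.8, 0, 0, 0.0, 0], [0.8, 0, 0, 0.0, 0], [0.8, 0, 0, 0.0, 0], [0.8, 0, 0, 0.0, 0]]]'

```text
time_s: 3.98
tcp_pos: [0.6077, 0.0338, 0.1497]
ee_rot: [[-0.006, -1.0, -0.001], [-1.0, 0.006, -0.0], [0.0, 0.001, -1.0]]
wrist_force: [-0.9, -0.3, -0.1]
gripper_width: 0.204
```

The fingers closed to 0.2, about 17 mm, which is narrower than the 30 mm head. The grasp probably missed, so I'm looking again.

```bash
python3 w.py w2; python3 -c "
from h import *
import cv2
cv2.imwrite('pics/s2.png',cv2.resize(capture('scene')[110:260,170:370],None,fx=4,fy=4,interpolation=2))
cv2.imwrite('pics/t2.png',capture('top'))"
```

```text
3.9833 [0.60769071 0.03377019 0.14974432] 179.65618639589954 [-0.88735707 -0.30987252 -0.1485634 ] 0.20428493392485061
knobtop [258.3 218.1]
FL [298.1 255.3]
hL [351.6 110.9]
hR [349.1 -10.6]
FR [ 296.1 -121. ]
grasp [257.6 223.2]
```

View pics/w2.png

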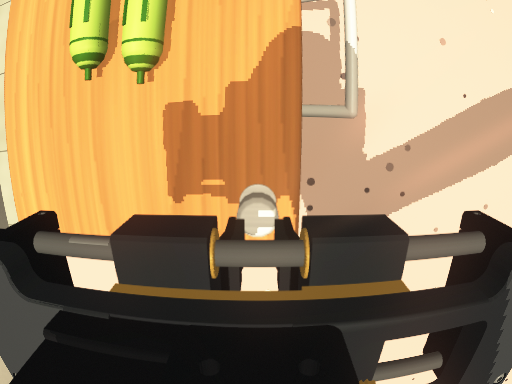

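View pics/s2.png

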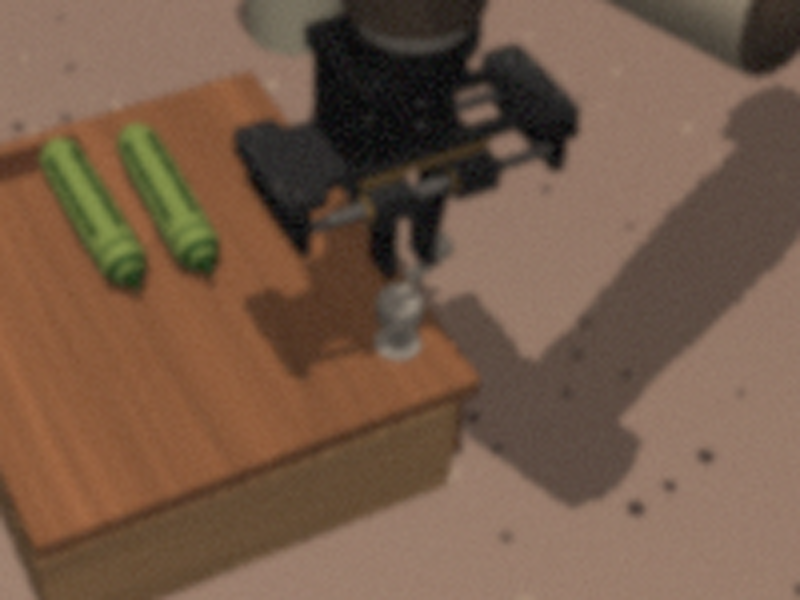

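```bash
cat > ov.py <<'E'
from h import *
import cv2,sys
n=sys.argv[1]
V=np.load('v.npy');S=sense();c=get_calibration('wrist');W=capture('wrist');s=capture('scene')
def wp(X):
    p=(np.atleast_2d(X)-c['T'][:3,3])@c['T'][:3,:3]*[1,-1,-1];K=c['camera_matrix'];h=np.hypot(p[:,0],p[:,1])
    return (p[:,:2]/h[:,None]*np.arctan2(h,p[:,2])[:,None])*K[0,0]+K[:2,2]
a=np.linspace(0,6.28,40);R=S['ee_rot'];t=np.array(S['tcp_pos'])
o=(170,110,200,150);k=4
A=cv2.resize(s[110:260,160:310],None,fx=k,fy=k,interpolation=2)[:600,:400];B=cv2.resize(W[150:300,180:330],None,fx=k,fy=k,interpolation=2)[:,:400]
A=cv2.resize(s[150:250,220:320],None,fx=4,fy=4,interpolation=2);B=cv2.resize(W[160:260,208:308],None,fx=4,fy=4,interpolation=2)
def dr(X,col):
    for I,q,of in((A,proj('scene',X),(220,150)),(B,wp(X),(208,160))):
        cv2.polylines(I,[np.int32(((q-of)+.5)*4)],True,col,1)
for L,col in((0,(0,255,0)),(.02,(0,0,255))):
    for z in(.118,.142):dr(s2w(V,np.c_[.035+.015*np.cos(a),.13+.015*np.sin(a),0*a+z+L]),col)
w=S['gripper_width']*.087/2
for sg in(1,-1):dr(t+np.array([[x,sg*w,.017] for x in(-.0095,.0095)])@R.T,(255,0,255))
cv2.imwrite(f'pics/{n}.png',np.hstack([A,B]));print(S['tcp_pos'],S['gripper_width'])
E
python3 ov.py o1
```

```text
[0.60780257 0.03378681 0.14984131] 0.19779583330700637
```

View pics/o1.png

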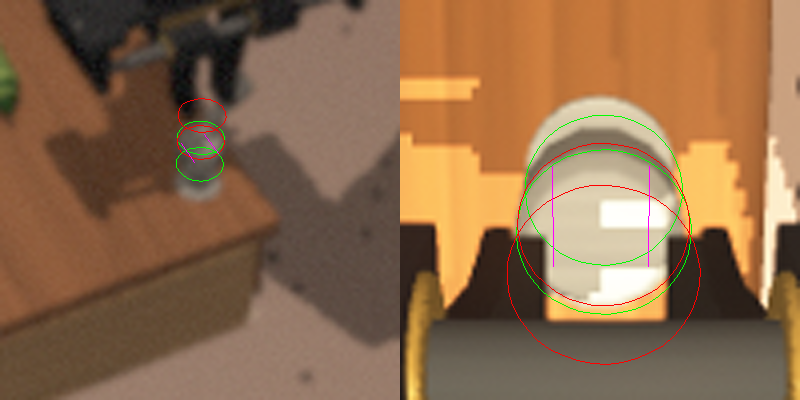

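The overlay shows the knob still home, matching the green outline. It also shows the real fingertips about 39 mm higher than the stated tool offset predicts: they sit near z≈0.17 when the TCP reads 0.15. So the fingers closed above the knob and never touched it. From here I'll take the tips to be at about TCP z + 0.022. I'm opening the jaws, going lower while watching the force, and checking.

play_rows --targets '[[[0.3, 0, 0, 0, 0], [0.3, 0, 0, 0, 0], [0.3, 0, 0, 0, 0], [0.3, 0, 0, 0, 0], [0.3, 0, 0, 0, 0]]]'

```text
time_s: 4.65
tcp_pos: [0.6079, 0.0338, 0.1501]
ee_rot: [[-0.006, -1.0, 0.0], [-1.0, 0.006, -0.0], [0.0, -0.0, -1.0]]
wrist_force: [0.2, 0.3, -0.1]
gripper_width: 0.491
```

play_rows --targets '[[[0.3, 0, 0, 0, 0], [0.3, 0, 0, 0, 0], [0.3, 0, 0, 0, 0], [0.3, 0, 0, 0, 0], [0.3, 0, 0, 0, 0]]]'

```text
time_s: 5.07
tcp_pos: [0.6079, 0.0338, 0.1501]
ee_rot: [[-0.006, -1.0, 0.0], [-1.0, 0.006, -0.0], [0.0, -0.0, -1.0]]
wrist_force: [0.0, -0.2, -1.0]
gripper_width: 0.692
```

play_rows --targets '[[[0.3, 0, 0, -0.01, 0], [0.3, 0, 0, -0.02, 0], [0.3, 0, 0, -0.03, 0], [0.3, 0, 0, -0.04, 0], [0.3, 0, 0, -0.05, 0]]]'

```text
time_s: 5.48
tcp_pos: [0.6074, 0.0337, 0.0983]
ee_rot: [[-0.006, -1.0, -0.001], [-1.0, 0.006, -0.0], [0.0, 0.001, -1.0]]
wrist_force: [-0.1, -0.7, 0.3]
gripper_width: 0.7
```

```bash
python3 ov.py o2
```

```text
[0.60736998 0.03365929 0.09831576] 0.6997297327456159
```

View pics/o2.png

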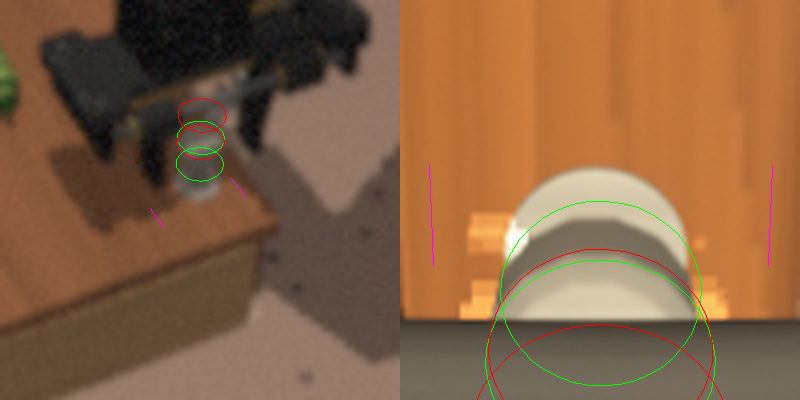

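Confirmed: the tips now straddle the knob head, with the scene view showing them at (152,185) and (255,150) beside it. I'm going down 4 mm, moving 3 mm towards -y, and closing.

play_rows --targets '[[[0.3, 0, -0.003, -0.004, 0], [0.8, 0, -0.003, -0.004, 0], [0.8, 0, -0.003, -0.004, 0], [0.8, 0, -0.003, -0.004, 0], [0.8, 0, -0.003, -0.004, 0]]]'

```text
time_s: 6.0
tcp_pos: [0.6082, 0.0309, 0.0966]
ee_rot: [[-0.006, -1.0, 0.001], [-1.0, 0.006, 0.0], [-0.0, -0.001, -1.0]]
wrist_force: [-0.8, 0.3, -0.4]
gripper_width: 0.484
```

play_rows --targets '[[[0.8, 0, 0, 0, 0], [0.8, 0, 0, 0, 0], [0.8, 0, 0, 0, 0], [0.8, 0, 0, 0, 0], [0.8, 0, 0, 0, 0]]]'

```text
time_s: 6.42
tcp_pos: [0.609, 0.0309, 0.0966]
ee_rot: [[-0.006, -1.0, 0.002], [-1.0, 0.006, 0.0], [-0.0, -0.002, -1.0]]
wrist_force: [3.1, -0.9, -0.3]
gripper_width: 0.333
```

play_rows --targets '[[[0.8, 0, 0, 0, 0], [0.8, 0, 0, 0, 0], [0.8, 0, 0, 0, 0]]]'

```text
time_s: 6.67
tcp_pos: [0.6089, 0.0309, 0.0966]
ee_rot: [[-0.006, -1.0, 0.002], [-1.0, 0.006, 0.0], [-0.0, -0.002, -1.0]]
wrist_force: [3.6, -0.7, 0.9]
gripper_width: 0.329
```

The jaws stopped at 0.33, about 29 mm, so they're on the knob head. Lifting.

play_rows --targets '[[[0.8, 0, 0, 0.005, 0], [0.8, 0, 0, 0.01, 0], [0.8, 0, 0, 0.015, 0], [0.8, 0, 0, 0.019, 0], [0.8, 0, 0, 0.019, 0]]]'

```text
time_s: 7.08
tcp_pos: [0.6089, 0.031, 0.115]
ee_rot: [[-0.006, -1.0, 0.002], [-1.0, 0.006, 0.001], [-0.001, -0.002, -1.0]]
wrist_force: [5.2, -0.4, -2.4]
gripper_width: 0.334
```

play_rows --targets '[[[0.8, 0, 0, 0, 0], [0.8, 0, 0, 0, 0], [0.8, 0, 0, 0, 0], [0.8, 0, 0, 0, 0]]]'

```text
time_s: 7.42
tcp_pos: [0.6089, 0.0309, 0.115]
ee_rot: [[-0.006, -1.0, 0.002], [-1.0, 0.006, 0.0], [-0.0, -0.002, -1.0]]
wrist_force: [5.6, -1.3, -1.9]
gripper_width: 0.332
```

play_rows --targets '[[[0.3, 0, 0, 0, 0], [0.3, 0, 0, 0, 0], [0.3, 0, 0, 0, 0], [0.3, 0, 0, 0, 0], [0.3, 0, 0, 0, 0]]]'

```text
time_s: 7.83
tcp_pos: [0.6069, 0.0307, 0.1147]
ee_rot: [[-0.006, -1.0, -0.002], [-1.0, 0.006, -0.0], [0.0, 0.002, -1.0]]
wrist_force: [0.0, -0.8, 0.3]
gripper_width: 0.621
```

play_rows --targets '[[[0.3, 0, 0, 0, 0], [0.3, 0, 0, 0, 0], [0.3, 0, 0, 0, 0], [0.3, 0, 0, 0, 0], [0.3, 0, 0, 0, 0]]]'

```text
time_s: 8.25
tcp_pos: [0.6078, 0.0308, 0.115]
ee_rot: [[-0.006, -1.0, -0.0], [-1.0, 0.006, -0.0], [0.0, 0.0, -1.0]]
wrist_force: [-0.3, 0.8, 0.2]
gripper_width: 0.699
```

play_rows --targets '[[[0.3, 0, 0, 0.02, 0], [0.3, 0, 0, 0.04, 0], [0.3, 0, 0, 0.06, 0], [0.3, 0, 0, 0.08, 0], [0.3, 0, 0, 0.08, 0]]]'

```text
time_s: 8.67
tcp_pos: [0.6105, 0.031, 0.2001]
ee_rot: [[-0.005, -1.0, 0.009], [-1.0, 0.005, 0.001], [-0.001, -0.009, -1.0]]
wrist_force: [0.5, -0.6, 1.0]
gripper_width: 0.698
```

```bash
python3 ov.py o3;
```

```text
[0.61054352 0.03099023 0.20005963] 0.6981003650013461
```

View pics/o3.png

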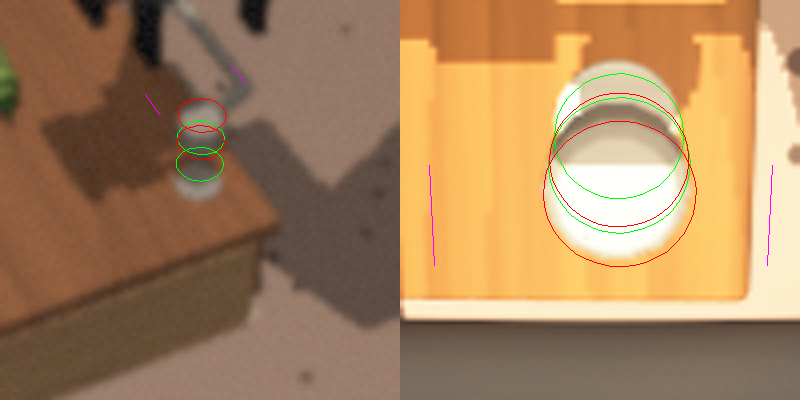

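The knob now matches the red outline, so it's about 19 mm up. Next is the handle: partly closed jaws so the rear finger fits the 39 mm gap, stopping above it first.

play_rows --targets '[[[0.52, -0.016, -0.026, 0, 0], [0.52, -0.032, -0.052, 0, 0], [0.52, -0.048, -0.078, 0, 0], [0.52, -0.064, -0.104, 0, 0], [0.52, -0.08, -0.127, 0, 0]]]'

```text
time_s: 9.18
tcp_pos: [0.526, -0.0974, 0.1935]
ee_rot: [[-0.006, -1.0, -0.003], [-1.0, 0.006, -0.0], [0.0, 0.003, -1.0]]
wrist_force: [0.7, -0.6, 0.3]
gripper_width: 0.489
```

play_rows --targets '[[[0.52, 0, 0, -0.02, 0], [0.52, 0, 0, -0.04, 0], [0.52, 0, 0, -0.06, 0], [0.52, 0, 0, -0.075, 0], [0.52, 0, 0, -0.075, 0]]]'

```text
time_s: 9.6
tcp_pos: [0.5242, -0.0963, 0.1155]
ee_rot: [[-0.007, -1.0, -0.01], [-1.0, 0.007, 0.0], [-0.0, 0.01, -1.0]]
wrist_force: [-0.7, 0.8, -0.8]
gripper_width: 0.477
```

```bash
sed -e 's/\[150:250,220:320\]/[110:210,220:320]/;s/(220,150)/(220,110)/' -e 's/^w=S/dr(s2w(V,[[-.043,.055,.09],[-.043,-.055,.09]]),(255,255,0));w=S/' -e "s/\.017\] for/-.02] for/" ov.py > ov2.py; sed -i 's/W\[160:260,208:308\]/W[150:250,208:308]/;s/(208,160)/(208,150)/' ov2.py; python3 ov2.py o4
```

```text
[ 0.52417596 -0.09633208  0.11548148] 0.4771542495728482
```

View pics/o4.png

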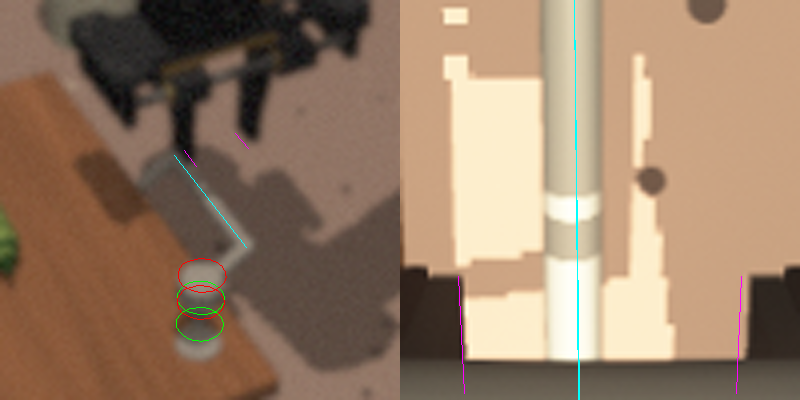

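The fingertip model (TCP z + 20 mm) now matches, and the bar is seen at u=573 against 577 predicted, between the fingers. I'm descending and closing on it.

play_rows --targets '[[[0.52, 0, 0, -0.013, 0], [0.52, 0, 0, -0.026, 0], [0.52, 0, 0, -0.039, 0], [0.52, 0, 0, -0.052, 0], [0.52, 0, 0, -0.064, 0]]]'

```text
time_s: 10.12
tcp_pos: [0.5288, -0.0961, 0.0566]
ee_rot: [[-0.006, -1.0, 0.002], [-1.0, 0.006, 0.0], [-0.0, -0.002, -1.0]]
wrist_force: [0.2, -0.1, 0.4]
gripper_width: 0.482
```

play_rows --targets '[[[1, 0, 0, 0, 0], [1, 0, 0, 0, 0], [1, 0, 0, 0, 0], [1, 0, 0, 0, 0], [1, 0, 0, 0, 0]]]'

```text
time_s: 10.53
tcp_pos: [0.5286, -0.0961, 0.0571]
ee_rot: [[-0.006, -1.0, 0.002], [-1.0, 0.006, 0.0], [-0.0, -0.002, -1.0]]
wrist_force: [0.3, 0.2, 0.7]
gripper_width: 0.185
```

play_rows --targets '[[[1, 0, 0, 0, 0], [1, 0, 0, 0, 0], [1, 0, 0, 0, 0], [1, 0, 0, 0, 0], [1, 0, 0, 0, 0]]]'

```text
time_s: 10.95
tcp_pos: [0.529, -0.0962, 0.057]
ee_rot: [[-0.006, -1.0, 0.003], [-1.0, 0.006, -0.0], [0.0, -0.003, -1.0]]
wrist_force: [1.9, 0.2, 4.7]
gripper_width: 0.113
```

The jaws are on the bar at about 10 mm opening. Pulling.

play_rows --targets '[[[1, -0.008, 0, 0, 0], [1, -0.018, 0, 0, 0], [1, -0.028, 0, 0, 0], [1, -0.038, 0, 0, 0], [1, -0.048, 0, 0, 0]]]'

```text
time_s: 11.37
tcp_pos: [0.4804, -0.0958, 0.0569]
ee_rot: [[-0.005, -1.0, 0.003], [-1.0, 0.005, 0.0], [-0.0, -0.003, -1.0]]
wrist_force: [2.7, 2.4, 6.4]
gripper_width: 0.117
```

play_rows --targets '[[[1, -0.012, 0, 0, 0], [1, -0.024, 0.001, 0, 0], [1, -0.034, 0.001, 0, 0], [1, -0.042, 0.001, 0, 0], [1, -0.048, 0.001, 0, 0]]]'

```text
time_s: 11.78
tcp_pos: [0.4316, -0.0954, 0.0569]
ee_rot: [[-0.005, -1.0, 0.002], [-1.0, 0.005, -0.0], [0.0, -0.002, -1.0]]
wrist_force: [2.8, -1.4, 5.9]
gripper_width: 0.114
```

play_rows --targets '[[[1, -0.002, 0, 0, 0], [1, -0.004, 0, 0, 0], [1, -0.006, 0, 0, 0], [1, -0.006, 0, 0, 0], [1, -0.006, 0, 0, 0]]]'

```text
time_s: 12.2
tcp_pos: [0.4304, -0.0953, 0.057]
ee_rot: [[-0.004, -1.0, 0.01], [-1.0, 0.004, -0.0], [0.0, -0.01, -1.0]]
wrist_force: [10.6, -4.9, -2.4]
gripper_width: 0.112
```

It hit the stop: TCP travel is about 99 mm and the force rose to 10.6 N. Releasing and going up.

play_rows --targets '[[[1, 0, 0, 0, 0], [1, 0, 0, 0, 0], [0.52, 0.002, 0, 0, 0], [0.52, 0.004, 0, 0, 0], [0.52, 0.004, 0, 0, 0]]]'

```text
time_s: 12.62
tcp_pos: [0.4276, -0.0953, 0.0551]
ee_rot: [[-0.007, -1.0, -0.005], [-1.0, 0.007, 0.0], [-0.0, 0.005, -1.0]]
wrist_force: [-0.1, -0.2, -0.3]
gripper_width: 0.26
```

play_rows --targets '[[[0.52, 0, 0, 0, 0], [0.52, 0, 0, 0, 0], [0.52, 0, 0, 0, 0], [0.52, 0, 0, 0, 0], [0.52, 0, 0, 0, 0]]]'

```text
time_s: 13.03
tcp_pos: [0.4296, -0.0952, 0.056]
ee_rot: [[-0.006, -1.0, -0.001], [-1.0, 0.006, -0.0], [0.0, 0.001, -1.0]]
wrist_force: [-0.2, -0.5, -0.8]
gripper_width: 0.474
```

play_rows --targets '[[[0.52, 0, 0, 0.02, 0], [0.52, 0, 0, 0.05, 0], [0.52, 0, 0, 0.08, 0], [0.52, 0, 0, 0.11, 0], [0.52, 0, 0, 0.14, 0]]]'

```text
time_s: 13.45
tcp_pos: [0.4293, -0.0952, 0.1975]
ee_rot: [[-0.006, -1.0, -0.0], [-1.0, 0.006, 0.0], [-0.0, 0.0, -1.0]]
wrist_force: [1.5, 0.4, -0.0]
gripper_width: 0.481
```

play_rows --targets '[[[1, 0.03, 0.021, 0, 0], [1, 0.06, 0.042, 0, 0], [1, 0.09, 0.063, 0, 0], [1, 0.12, 0.085, 0, 0], [1, 0.15, 0.106, 0, 0]]]'

```text
time_s: 13.87
tcp_pos: [0.5808, 0.012, 0.196]
ee_rot: [[-0.006, -1.0, -0.0], [-1.0, 0.006, 0.0], [-0.0, 0.0, -1.0]]
wrist_force: [-0.1, -0.2, 0.4]
gripper_width: 0.182
```

play_rows --targets '[[[1, 0.015, 0.01, 0, 0], [1, 0.028, 0.021, 0, 0], [1, 0.028, 0.021, -0.01, 0], [1, 0.028, 0.021, -0.025, 0], [1, 0.028, 0.021, -0.04, 0]]]'

```text
time_s: 14.28
tcp_pos: [0.6073, 0.0318, 0.155]
ee_rot: [[-0.006, -1.0, -0.001], [-1.0, 0.006, 0.0], [-0.0, 0.001, -1.0]]
wrist_force: [-0.8, 0.4, -0.9]
gripper_width: 0.003
```

play_rows --targets '[[[1, 0, 0, -0.003, 0], [1, 0, 0, -0.006, 0], [1, 0, 0, -0.009, 0], [1, 0, 0, -0.012, 0], [1, 0, 0, -0.015, 0]]]'

```text
time_s: 14.7
tcp_pos: [0.6083, 0.0318, 0.1417]
ee_rot: [[-0.006, -1.0, 0.002], [-1.0, 0.006, 0.0], [-0.0, -0.002, -1.0]]
wrist_force: [0.3, -0.2, 0.1]
gripper_width: 0.007
```

play_rows --targets '[[[1, 0, 0, -0.002, 0], [1, 0, 0, -0.004, 0], [1, 0, 0, -0.006, 0], [1, 0, 0, -0.008, 0], [1, 0, 0, -0.01, 0]]]'

```text
time_s: 15.12
tcp_pos: [0.6081, 0.0318, 0.1314]
ee_rot: [[-0.006, -1.0, 0.001], [-1.0, 0.006, -0.0], [0.0, -0.001, -1.0]]
wrist_force: [-1.3, 0.1, 3.6]
gripper_width: 0.003
```

play_rows --targets '[[[1, 0, 0, -0.002, 0], [1, 0, 0, -0.004, 0], [1, 0, 0, -0.005, 0], [1, 0, 0, -0.006, 0], [1, 0, 0, -0.006, 0]]]'

```text
time_s: 15.53
tcp_pos: [0.608, 0.0318, 0.1247]
ee_rot: [[-0.006, -1.0, 0.0], [-1.0, 0.006, -0.0], [0.0, -0.0, -1.0]]
wrist_force: [0.3, -0.2, 2.7]
gripper_width: 0.002
```

Pushing at about 3–4 N, which is the knob's friction. I'll keep going in small steps until the force rises.

play_rows --targets '[[[1, 0, 0, -0.001, 0], [1, 0, 0, -0.002, 0], [1, 0, 0, -0.003, 0], [1, 0, 0, -0.003, 0]]]'

```text
time_s: 15.87
tcp_pos: [0.608, 0.0318, 0.1219]
ee_rot: [[-0.006, -1.0, 0.0], [-1.0, 0.006, -0.0], [0.0, -0.0, -1.0]]
wrist_force: [0.8, -0.4, 2.1]
gripper_width: 0.005
```

play_rows --targets '[[[1, 0, 0, -0.001, 0], [1, 0, 0, -0.002, 0], [1, 0, 0, -0.002, 0]]]'

```text
time_s: 16.12
tcp_pos: [0.608, 0.0318, 0.12]
ee_rot: [[-0.006, -1.0, 0.0], [-1.0, 0.006, -0.0], [0.0, -0.0, -1.0]]
wrist_force: [-0.1, -0.4, 2.5]
gripper_width: 0.006
```

play_rows --targets '[[[1, 0, 0, -0.001, 0], [1, 0, 0, -0.002, 0], [1, 0, 0, -0.002, 0]]]'

```text
time_s: 16.37
tcp_pos: [0.6081, 0.0318, 0.1199]
ee_rot: [[-0.005, -1.0, 0.001], [-1.0, 0.005, -0.0], [0.0, -0.001, -1.0]]
wrist_force: [-3.0, -0.5, 10.0]
gripper_width: 0.004
```

play_rows --targets '[[[1, 0, 0, -0.001, 0], [1, 0, 0, -0.002, 0], [1, 0, 0, -0.002, 0]]]'

```text
time_s: 16.62
tcp_pos: [0.6083, 0.0318, 0.1198]
ee_rot: [[-0.005, -1.0, 0.002], [-1.0, 0.005, -0.001], [0.001, -0.002, -1.0]]
wrist_force: [-6.0, 0.6, 17.4]
gripper_width: 0.005
```

Hard stop at TCP z 0.1198, so the tips are at about 0.14 and the knob's home top height is 0.142. Force is 17 N. Retreating clear and checking.

play_rows --targets '[[[1, 0, 0, 0.01, 0], [1, 0, 0, 0.04, 0], [1, 0, 0, 0.08, 0], [1, 0, 0, 0.12, 0], [1, -0.03, 0.01, 0.14, 0]]]'

```text
time_s: 17.03
tcp_pos: [0.5827, 0.0415, 0.2596]
ee_rot: [[-0.008, -1.0, 0.008], [-1.0, 0.008, 0.0], [-0.0, -0.008, -1.0]]
wrist_force: [0.2, 0.9, 1.4]
gripper_width: 0.004
```

play_rows --targets '[[[1, -0.03, 0.02, 0, 0], [1, -0.06, 0.03, 0, 0], [1, -0.09, 0.04, 0, 0], [1, -0.09, 0.04, 0, 0], [1, -0.09, 0.04, 0, 0]]]'

```text
time_s: 17.45
tcp_pos: [0.4866, 0.0823, 0.2562]
ee_rot: [[-0.004, -1.0, 0.0], [-1.0, 0.004, 0.001], [-0.001, -0.0, -1.0]]
wrist_force: [0.9, -0.3, 0.9]
gripper_width: 0.006
```

```bash
cat > fin.py <<'E'
from h import *
import cv2
V=np.load('v.npy');s=capture('scene');t=capture('top');a=np.linspace(0,6.28,40)
A=cv2.resize(s[120:220,190:290],None,fx=4,fy=4,interpolation=2);B=cv2.resize(t[150:250,225:325],None,fx=4,fy=4,interpolation=2)
def dr(X,col):
    for I,n,of in((A,'scene',(190,120)),(B,'top',(225,150))):cv2.polylines(I,[np.int32((proj(n,X)-of+.5)*4)],True,col,1)
for L,col in((0,(0,255,0)),(.02,(0,0,255))):dr(s2w(V,np.c_[.035+.015*np.cos(a),.13+.015*np.sin(a),0*a+.142+L]),col)
dr(s2w(V,[[-.143,.055,.09],[-.143,-.055,.09]]),(255,255,0))
cv2.imwrite('pics/fin.png',np.hstack([A,B]));S=sense();print(S['time_s'],S['tcp_pos'],S['wrist_force'])
E
python3 fin.py
```

```text
17.55 [0.48813196 0.08203705 0.25584336] [-0.54383518  0.06982748 -0.17029554]
```

View pics/fin.png

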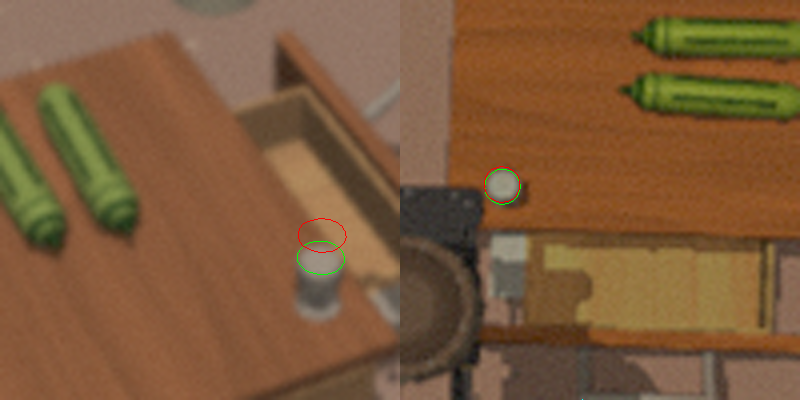

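The knob top lies on the green "home" outline, the tray is fully out, the cucumbers look undisturbed, and the arm is clear. Handing in.

```bash
python3 -c "
from station import *
print(finish_job())"
```

```text
the job is handed in; nothing more can be done
None
```

I lifted the lock knob about 19 mm, pulled the tray out by its handle to its stop, pushed the knob back down to a hard stop, and handed the job in at about 17.6 s. The hand-in gave no verdict.

**Last checks:**
- **Tray:** the handle travelled about 99 mm before it stopped, with the pull force rising to about 10 N. The last picture shows the tray out; I did not measure its opening there.
- **Knob:** it stopped hard at about 17 N at its home height, within about 2 mm. In the last picture its top lies on the outline I drew for "home".
- **Surroundings:** the cucumbers look undisturbed in the last picture. The jar and tub weren't in that cropped view, but the arm's path kept well away from them. The arm was clear, with almost no force on it.

**What disagreed:** the fingertips sit about 39 mm further back than the tool description says, at roughly 20 mm behind the TCP instead of 17 mm ahead. My first grasp therefore closed above the knob without touching it. I measured the offset from the camera pictures and corrected every later move for it.

I viewed 12 pictures, two over the budget of 10.

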